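# Free the wooden spoon stuck across the draining tray's spout

## Robot

A 6-joint arm with a two-finger parallel gripper is mounted at the origin on a cart in front of the work surface, level with it; the furniture and walls round the work are solid. World frame = base frame: x ahead of the robot, y to its left, z up, the work surface at z = 0. Lengths are in m, angles in rad, forces in N, time in s.
With the tool pointing down it reaches from about 0.3 to 0.775 m from the base axis. Payload 14.6 kg.
Tool frame: the origin (TCP) lies on the centre line of the jaws, within the pads' length; the fingertips stand 19 mm ahead of it and the grasp point (between the pads) is the TCP; z points along the fingers, y is the direction in which the jaws open and shut (so a half turn about z gives the same grasp; the last joint's range is limited). The gripper opens to 94 mm and grips with 3 to 60 N. Pads are 16 mm wide; open, the fingers measure 119 mm over their backs; the gripper's body (75 mm by 177 mm) begins 78 mm behind the grasp point.
Start: joints at [1.116, 0.3, 1.521, -0, 1.321, -0.067], TCP at [0.208, 0.509, 0.224] pointing down, gripper open.
Joint ranges: [-3.03, 3.03], [-0.79, 2.21], [0.23, 2.52], [-1.04, 4.18], [0, 3.07], [-2.55, 2.55]. Speed limits (rad/s): [2.22, 2.22, 2.57, 3.14, 3.14, 3.14].

## Interface

Orientations are given as [roll, pitch, yaw] about the fixed x, y, z axes, in that order (R = Rz(yaw) Ry(pitch) Rx(roll)).
In Python, from station import ctrl gives the robot as it stands. The module is installed in compiled form; this text tells all that it offers.
- The arm moves only by the shell command python3 -m creep 'ROWS' [FORCE]. ROWS is a JSON object of lists of equal length, an entry for each row: "translation": the shift along the world's x, y, z in mm, a list of three; "yaw": the turn about the world's z in rad; "gripper": the closure in counts, from 0 (fully open) to 255 (shut). A call has 1 to 5 rows; each row is the pose to reach, as a shift and turn from the pose measured when the call began; what a row does not reach only later rows make up. A row lasts 1/12 s, in which the tool goes at most 41.7 mm and 7.16 degrees, less where a joint would pass 70% of its speed; a pose out of reach is approached as far as the arm can. A call with a gripper value outside its range is refused whole. The fingers move at their own pace and stop on an object; FORCE is the grip in N (left out, the last holds). Time passes only in rows, so rows that repeat a pose let the fingers close. It gives the time, the measured TCP pose, the force and the opening at its end, in the units of the state.
- ctrl.get_obs(): the state, without advancing time (a new reading comes with each control period).
- ctrl.camera(name): name is "scene" or "top" or "wrist"; returns a dict with "pixels" (384x512x3 uint8, red, green, blue), "depth" (384x512 float32, m along the optical axis (not along the pixel's ray), 0 where there is no reading), "fx", "fy", "cx", "cy" (pixels), "dist" ([k1, k2, p1, p2, k3] as OpenCV has them; the pictures are not rectified), "R" (3x3) and "t" (3): a world point X has camera coordinates R X + t; the wrist camera has in their place "tool_from_camera" (4x4, takes a point from camera to tool coordinates, whose origin is the TCP and whose axes are the flange's). Camera axes: x right, y down, z forward; pixel columns grow to the right and rows downward; lengths in m; the calibration is good to about 2 mm. A picture is of the moment at which its call begins: read the wrist's pose just before it.
- ctrl.hand_in(): hands the job in, once; it reports no verdict.
The state is a dict: "time_s": time; "qpos": joint angles; "joint_vel": joint speeds; "tau": joint torques, N m; "ee_pos": TCP position; "eef_rot": TCP orientation; "force": force on the tool from outside, world axes, zero at the start; "moment": the same for the moment, N m; "grip_width": finger opening in m.
Only numpy, scipy, OpenCV 4.12 (cv2) and the standard library are available. Lean on these libraries where they do the work, as an engineer would, in place of code of your own. Each camera call takes 0.05 s, during which the arm holds its last target. There are 200 camera calls.

## Task

A small wooden spoon has slid down the black sloping draining tray and is stuck crosswise in its narrow spout, with both ends under the two grey cover plates. Push it back up the slope until it is clear of the plates, lift it out there and lay it in the middle of the round steel dish. Leave the other spoon, on the worktop, alone.

Things in the scene. Friction and masses are not known exactly. Their poses are not given: they have to be found in the camera images.
- drain_tray: Black fixed tray, 264x168 mm. Origin on worktop under its centre; x uphill, y across, z up. Floor slopes 8 deg: height 34 mm + 0.1405 x. Walls 26 above floor at both sides and x=+129; low end open. Open above, 154 wide inside, for x -15..126. Two grey cover plates at x -131..-15, |y| 33..83, 16 to 20 above floor, leave a 66 wide slot. Under them side fences narrow to 80 apart at the low end.
- stuck_spoon: Wooden spoon 130 mm long, 25 to 37 g: straight handle 13 wide, 10 high; round bowl 38 across, 13 high, at its +x end. Lies flat on the tray's floor, across the tray, its middle at about x=-52 mm of the tray, its ends beneath the cover plates, only its middle seen in the slot. Origin at the middle of its underside, x along it. Stays on the slope where left. Pinch the handle at the middle.
- dish: Shallow round steel dish standing loose on the worktop, left of the tray: 163 mm across the rim, 29 mm high, 180 g. Origin at the centre of its underside, z up. Flat inside floor 2 mm up, about 110 mm across; the sides slope out from there, so a wooden spoon laid in it rests with its ends a little up the sides.
- loose_spoon: Second, identical wooden spoon lying free on the bare worktop behind the dish: not the one wanted. Origin at the middle of its underside, x along it.
Not all that is in view belongs to the job. Leave any turquoise look-alike of the stuck_spoon alone.

How it is judged:
By the outcome, as a careful person would: the job done as asked, in the order asked, and still so for the second after the job is handed in, with the robot touching nothing.
It also fails if it takes over 51 s, if anything falls off the work surface, if the arm or the gripper's body presses on something with over 40 N, if the wrist force passes 120 N, or if a joint passes its speed limit or range.

## Working session

There is one attempt and no reset: what is moved stays moved. The work goes in short steps, Python scripts to look and compute and a shell command to move; the robot and the scene stay as the last step left them, time stands still between calls to the robot, and variables do not carry over. Pictures are saved under pics/ and viewed, about 8 in all and at most 12, crops included, and the job is handed in when it is done.

```bash
mkdir -p pics
cat > h.py <<'E'
import numpy as np, cv2
from station import ctrl
def snap(name,fn):
    o=ctrl.get_obs(); c=ctrl.camera(name)
    cv2.imwrite('pics/'+fn+'.png',c['pixels'][:,:,::-1])
    c['ee']=o['ee_pos'];c['rot']=o['eef_rot']
    np.save('pics/'+fn+'.npy',c,allow_pickle=True); return c
def load(fn): return np.load('pics/'+fn+'.npy',allow_pickle=True).item()
def toworld(c,P):
    P=np.atleast_2d(P)
    if 'R' in c: return (P-np.array(c['t']))@np.array(c['R'])
    from scipy.spatial.transform import Rotation as Ro
    T=np.array(c['tool_from_camera']); R=Ro.from_euler('xyz',c['rot']).as_matrix()
    return (P@T[:3,:3].T+T[:3,3])@R.T+np.array(c['ee'])
def px(c,uv,z=None):
    """world point of pixels, from depth, or on plane z"""
    uv=np.atleast_2d(np.array(uv,float))
    K=np.array([[c['fx'],0,c['cx']],[0,c['fy'],c['cy']],[0,0,1]])
    n=cv2.undistortPoints(uv[:,None],K,np.array(c['dist']))[:,0]
    r=np.c_[n,np.ones(len(n))]
    if z is None:
        d=np.array([c['depth'][int(round(v)),int(round(u))] for u,v in uv])
        return toworld(c,r*d[:,None])
    o=toworld(c,[[0,0,0]]); w=toworld(c,r)-o
    return o+w*((np.asarray(z)-o[0,2])/w[:,2])[:,None]
E
python3 - <<'E'
from h import *
a=snap('top','top0');b=snap('scene','sc0')
print(ctrl.get_obs())
i=np.vstack([cv2.imread('pics/top0.png')]);cv2.imwrite('pics/top0b.png',cv2.resize(i,(800,600)))
E
```

```text
{'time_s': 0.1, 'qpos': array([ 1.11640212e+00,  3.00438332e-01,  1.52150150e+00,  8.76380417e-07,
        1.32073234e+00, -6.65713204e-02]), 'joint_vel': array([ 0.00048072, -0.00286923, -0.00210665,  0.00071388, -0.0009167 ,
       -0.00205785]), 'tau': array([ 7.45612579e-04, -5.32637680e+01, -3.53290915e+01,  7.08927191e-02,
        2.34624505e-02, -7.13372401e-05]), 'ee_pos': array([0.20788791, 0.50896316, 0.22393797]), 'eef_rot': array([-3.14051559e+00, -7.26585636e-05,  2.75376951e+00]), 'force': array([0.08301686, 0.00713501, 0.15612181]), 'moment': array([ 0.00025191, -0.00110529,  0.01315194]), 'grip_width': 0.09411687444265085}
```

View pics/top0b.png

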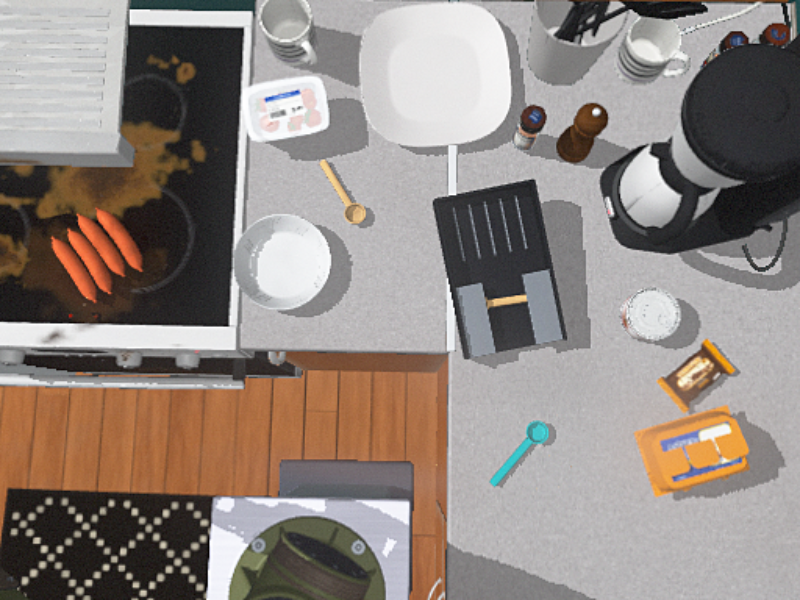

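View pics/sc0.png

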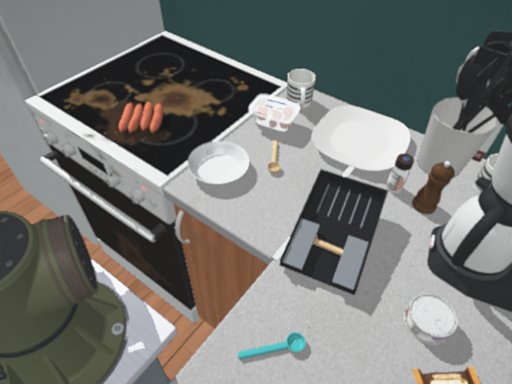

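The top view (800x600) shows the tray with corners at about (434,200), (537,181), (566,340) and (466,357). The stuck spoon's middle shows in the slot at (507,301). The dish is centred at (282,262), and the loose spoon runs from (325,163) to (355,214). The turquoise look-alike is at (520,455). The stuck spoon is the wooden one in the slot, between the grey plates.

Run:
```python
from h import *
np.set_printoptions(precision=4,suppress=True)
c=load('top0');s=0.64
pts=dict(TL=(436,202),TR=(535,184),BR=(564,339),BL=(467,355),spL=(488,303),spR=(526,299),dishc=(284,262),loose1=(325,163),loose2=(357,216),base=(307,570),can=(652,315))
for k,p in pts.items(): print(k,px(c,np.array(p)*s)[0])
i=c['pixels'][:,:,::-1]
cv2.imwrite('pics/cropA.png',cv2.resize(i[105:240,265:375],None,fx=4.4,fy=4.4,interpolation=cv2.INTER_CUBIC))
# dish rim: points with height 20..35mm near dish
h,w=c['depth'].shape
U,V=np.meshgrid(np.arange(w),np.arange(h))
W=px(c,np.c_[U.ravel(),V.ravel()]).reshape(h,w,3); np.save('pics/W.npy',W)
m=(U>145)&(U<217)&(V>132)&(V<203)&(W[...,2]>.024)&(W[...,2]<.034)
q=np.float32(W[m][:,:2]);print('dish',cv2.minEnclosingCircle(q))
```

```text
TL [ 0.6231 -0.1913  0.0796]
TR [ 0.6551 -0.3491  0.0811]
BR [ 0.4111 -0.4008  0.0414]
BL [ 0.3823 -0.2457  0.041 ]
spL [ 0.4671 -0.279   0.0421]
spR [ 0.4741 -0.3396  0.0465]
dishc [ 0.5378  0.0612 -0.0011]
loose1 [ 0.7105 -0.0033  0.0072]
loose2 [ 0.6193 -0.0605  0.0024]
base [ 0.0931 -0.0302  0.2867]
can [ 0.4536 -0.5442  0.035 ]
dish ((0.5331860184669495, 0.06161276996135712), 0.08186604082584381)
```

View pics/cropA.png

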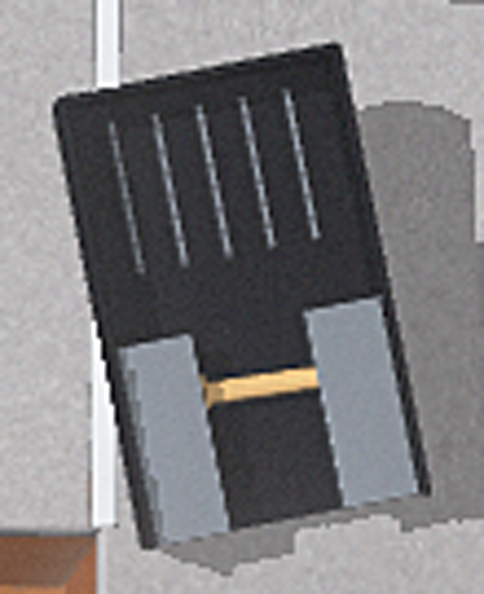

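Run:
```python
from h import *
np.set_printoptions(precision=4,suppress=True)
c=load('top0');W=np.load('pics/W.npy');P=c['pixels'].astype(int)
U,V=np.meshgrid(np.arange(512),np.arange(384))
roi=(U>270)&(U<372)&(V>110)&(V<235)&(W[...,2]>.028)&(W[...,2]<.1)
q=np.float32(W[roi][:,:2]);print(roi.sum(),cv2.minAreaRect(q))
H=c['pixels'][...]; hsv=cv2.cvtColor(H,cv2.COLOR_RGB2HSV)
m=(U>305)&(U<342)&(V>183)&(V<200)&(hsv[...,1]>90)&(hsv[...,2]>120)
uv=np.c_[U[m],V[m]]; w=px(c,uv,.037);r=cv2.minAreaRect(np.float32(w[:,:2]));print('spoon',m.sum(),r,w.mean(0),np.median(W[m],0))
# front edge of plates, gray/black boundary in crop
for p in [(122,347),(192,337),(306,311),(382,297),(230,530),(342,505)]: print(p,px(c,np.array([[p[0]/4.4+265,p[1]/4.4+105]]),.050 if p[1]<400 else .036)[0])
```

```text
6110 ((0.5215069055557251, -0.2959267497062683), (0.26124945282936096, 0.16746319830417633), 12.485557556152344)
spoon 120 ((0.47388237714767456, -0.30856338143348694), (0.015573599375784397, 0.06385785341262817), 11.302542686462402) [ 0.4731 -0.3081  0.037 ] [ 0.4734 -0.309   0.0358]
(122, 347) [ 0.4905 -0.2288  0.05  ]
(192, 337) [ 0.4971 -0.2688  0.05  ]
(306, 311) [ 0.5135 -0.3339  0.05  ]
(382, 297) [ 0.5224 -0.3774  0.05  ]
(230, 530) [ 0.388  -0.2922  0.036 ]
(342, 505) [ 0.4036 -0.3562  0.036 ]
```

```bash
python3 -m creep '{"translation":[[40,-30,20],[75,-60,20],[110,-95,20],[140,-130,20],[165,-170,20]],"yaw":[-0.12,-0.24,-0.36,-0.48,-0.6],"gripper":[0,0,0,0,0]}'
python3 -m creep '{"translation":[[20,-36,0],[40,-72,0],[60,-108,0],[80,-144,0],[95,-180,0]],"yaw":[-0.12,-0.24,-0.36,-0.48,-0.6],"gripper":[0,0,0,0,0]}'
python3 -m creep '{"translation":[[5,-41,0],[10,-80,0],[10,-120,0],[5,-160,0],[0,-200,0]],"yaw":[-0.12,-0.24,-0.36,-0.48,-0.6],"gripper":[0,50,100,150,180]}'
```

```text
time_s: 0.52
ee_pos: [0.3547, 0.3643, 0.2436]
eef_rot: [-3.14, 0.0, 2.148]
force: [1.1, 0.1, 0.5]
grip_width: 0.0939
time_s: 0.93
ee_pos: [0.4505, 0.1822, 0.2434]
eef_rot: [-3.14, 0.0, 1.542]
force: [-0.4, 0.0, -0.0]
grip_width: 0.094
time_s: 1.35
ee_pos: [0.4498, -0.0197, 0.2432]
eef_rot: [-3.14, 0.0, 0.936]
force: [1.5, -0.2, 0.5]
grip_width: 0.0709
```

```bash
python3 -m creep '{"translation":[[0,-41,0],[0,-82,0],[0,-123,0],[0,-164,-20],[0,-200,-20]],"yaw":[-0.12,-0.24,-0.36,-0.48,-0.6],"gripper":[200,200,200,200,200]}' 20
python3 -m creep '{"translation":[[0,-40,-20],[0,-70,-30],[0,-88,-30],[0,-88,-30],[0,-88,-30]],"yaw":[-0.1,-0.123,-0.123,-0.123,-0.123],"gripper":[200,200,200,200,200]}'
python3 - <<'E'
from h import *
c=snap('wrist','w1');s=snap('scene','s1')
cv2.imwrite('pics/w1b.png',cv2.resize(c['pixels'][:,:,::-1],(800,600)))
print(c['ee'],c['rot'])
E
```

```text
time_s: 1.77
ee_pos: [0.4486, -0.2212, 0.221]
eef_rot: [-3.138, 0.002, 0.33]
force: [0.5, 0.1, -0.9]
grip_width: 0.0371
time_s: 2.18
ee_pos: [0.4483, -0.3094, 0.1904]
eef_rot: [-3.137, 0.003, 0.205]
force: [-0.5, -0.0, 0.4]
grip_width: 0.0205
[ 0.44832352 -0.30943439  0.19041373] [-3.13658820e+00  2.70472224e-03  2.05444880e-01]
```

View pics/w1b.png

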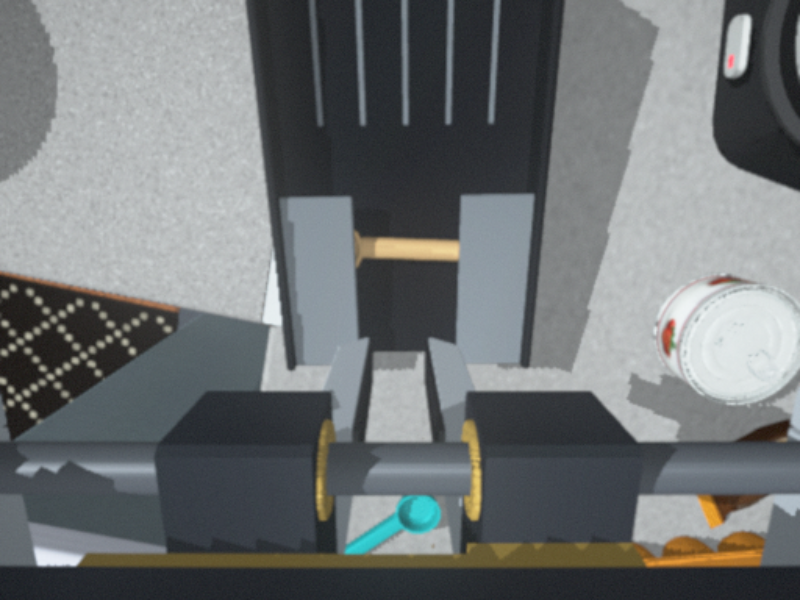

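The wrist view shows the spoon's handle in the slot from (360,247) to (459,250). Its bowl starts at the left, under the left plate. The plates' inner edges are at u≈353 and 459 at the uphill end, and the fingers line up with the slot.

Run:
```python
from h import *
np.set_printoptions(precision=4,suppress=True)
c=load('w1');s=.64
d=np.array([.977,.212]);e=np.array([-.212,.977])
for n,p in dict(PL=(352,197),PR=(460,194),PLo=(282,199),PRo=(533,195),PLlow=(357,362),PRlow=(457,360),sL=(375,247),sR=(450,250),sLow=(408,261),sUp=(408,237)).items():
    z=.050 if n in('PL','PR','PLo','PRo') else .036 if n[0]=='P' else .036
    w=px(c,np.array(p)*s)[0]; w2=px(c,np.array(p)*s,z)[0]; r=w2[:2]-[.521,-.296]; print(n,w,w2,'tray',r@d*1e3,r@e*1e3)
```

```text
PL [ 0.4978 -0.2672  0.0311] [ 0.4987 -0.2689  0.05  ] tray -15.999425489301197 31.21014880300965
PR [ 0.5139 -0.3349  0.0319] [ 0.5139 -0.3327  0.05  ] tray -14.712649300384097 -34.3285966431824
PLo [ 0.489  -0.2276  0.0513] [ 0.4889 -0.2273  0.05  ] tray -16.837985038932914 73.90558352312102
PRo [ 0.5224 -0.3758  0.0512] [ 0.5224 -0.3761  0.05  ] tray -15.605828262745447 -78.58569539897405
PLlow [ 0.4536 -0.2937  0.1984] [ 0.389  -0.2914  0.036 ] tray -127.96715913503564 32.52089939770654
PRlow [ 0.4606 -0.3265  0.1969] [ 0.4047 -0.3585  0.036 ] tray -126.89550158535367 -36.44706861094242
sL [ 0.47   -0.2882  0.0381] [ 0.4697 -0.2881  0.036 ] tray -48.432891770509954 18.567171967016503
sR [ 0.4779 -0.3363  0.0366] [ 0.4778 -0.3364  0.036 ] tray -50.73528308233162 -30.276327082487377
sLow [ 0.4637 -0.3115  0.0269] [ 0.4651 -0.3111  0.036 ] tray -57.788945225597935 -2.8907052435290703
sUp [ 0.48   -0.308   0.0315] [ 0.4805 -0.3078  0.036 ] tray -42.08718907162103 -2.93684692367556
```

```bash
python3 -m creep '{"translation":[[0,-2,-35],[0,-2,-70],[0,-2,-100],[0,-2,-115],[0,-2,-115]],"yaw":[0.007,0.007,0.007,0.007,0.007],"gripper":[200,200,200,200,200]}'
python3 -m creep '{"translation":[[0,0,-10],[0,0,-20],[0,0,-28],[0,0,-28]],"yaw":[0,0,0,0],"gripper":[200,200,200,200]}'
```

```text
time_s: 2.7
ee_pos: [0.4479, -0.3081, 0.0734]
eef_rot: [-3.134, 0.005, 0.216]
force: [-0.8, -0.8, -0.2]
grip_width: 0.0205
time_s: 3.03
ee_pos: [0.4476, -0.3077, 0.0443]
eef_rot: [-3.133, 0.006, 0.216]
force: [0.1, 0.4, -0.5]
grip_width: 0.0204
```

```bash
python3 -m creep '{"translation":[[5,-1,3],[10,0,4],[15,1,4.5],[20,2,5],[25,3,6]],"yaw":[0,0,0,0,0],"gripper":[200,200,200,200,200]}'
python3 -c "
from h import *
c=snap('wrist','w2')
cv2.imwrite('pics/w2b.png',c['pixels'][:,:,::-1][:300]);print(c['ee'],ctrl.get_obs()['force'])"
```

```text
time_s: 3.45
ee_pos: [0.4733, -0.3046, 0.0506]
eef_rot: [-3.133, 0.006, 0.217]
force: [0.0, -0.7, 0.3]
grip_width: 0.0203
[ 0.47330145 -0.30455927  0.05062889] [0.13519035 0.93277454 0.51758434]
```

View pics/w2b.png

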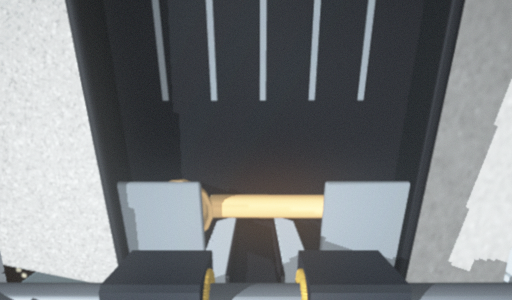

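The spoon is moving up square across the slot, with its handle at (265,205). I'll keep pushing.

```bash
python3 -m creep '{"translation":[[8,1.5,1],[16,3,2],[24,4.5,3.2],[32,6,4.4],[39,8,5.6]],"yaw":[0,0,0,0,0],"gripper":[200,200,200,200,200]}'
python3 -m creep '{"translation":[[8,1.7,1],[16,3.4,2],[24,5,3.2],[32,7,4.4],[38,8,5.5]],"yaw":[0,0,0,0,0],"gripper":[200,200,200,200,200]}'
python3 -c "
from h import *
c=snap('wrist','w3')
cv2.imwrite('pics/w3b.png',c['pixels'][:,:,::-1][:300]);print(c['ee'],ctrl.get_obs()['force'])"
```

```text
time_s: 3.92
ee_pos: [0.514, -0.2962, 0.0565]
eef_rot: [-3.133, 0.005, 0.217]
force: [-0.3, -1.0, -1.2]
grip_width: 0.0198
time_s: 4.33
ee_pos: [0.5529, -0.2879, 0.0621]
eef_rot: [-3.133, 0.005, 0.217]
force: [-0.3, -0.5, 0.5]
grip_width: 0.0203
[ 0.55291028 -0.28790256  0.06207818] [0.63416707 0.14803142 0.5982627 ]
```

View pics/w3b.png

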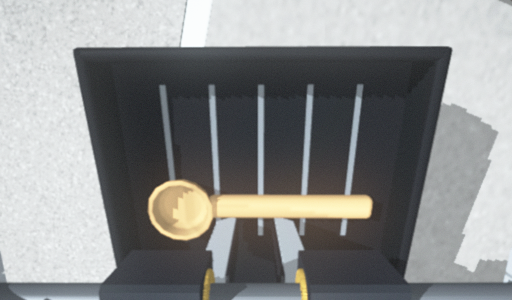

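```bash
python3 - <<'E'
from h import *
np.set_printoptions(precision=4,suppress=True)
c=load('w3')
w=px(c,[(148,210),(371,207),(260,206),(182,206),(340,206)]);print(w)
w=px(c,[(148,210),(371,207),(260,206)],[.049,.049,.049]);print(w,w[:2].mean(0),np.linalg.norm(w[0]-w[1]),ctrl.get_obs()['qpos'])
E
python3 -m creep '{"translation":[[-8,-2,0],[-8,-2,30],[-8,-2,65],[0,0,95],[10,2,100]],"yaw":[0,0,0,0.1,0.2],"gripper":[200,150,120,100,100]}'
python3 -m creep '{"translation":[[2,0,0],[4,1,0],[4,1,0],[4,1,0],[4,1,0]],"yaw":[0.12,0.24,0.36,0.48,0.6],"gripper":[100,100,100,100,100]}'
python3 -m creep '{"translation":[[0,0,0],[0,0,0],[0,0,0],[0,0,0],[0,0,0]],"yaw":[0.12,0.24,0.36,0.48,0.6],"gripper":[100,100,100,100,100]}'
```

```text
[[ 0.5542 -0.2245  0.0537]
 [ 0.5829 -0.3492  0.0503]
 [ 0.5695 -0.2866  0.0503]
 [ 0.5574 -0.2413  0.0436]
 [ 0.5796 -0.3315  0.0505]]
[[ 0.5524 -0.2231  0.049 ]
 [ 0.5827 -0.3497  0.049 ]
 [ 0.5692 -0.2867  0.049 ]] [ 0.5675 -0.2864  0.049 ] 0.1301474168165334 [-0.5393  0.6332  1.4342  0.0031  1.0827  0.8125]
time_s: 4.8
ee_pos: [0.5643, -0.2872, 0.1685]
eef_rot: [-3.14, -0.0, 0.421]
force: [0.3, -0.3, 0.8]
grip_width: 0.0436
time_s: 5.22
ee_pos: [0.5675, -0.2865, 0.1683]
eef_rot: [-3.14, 0.0, 1.026]
force: [-0.2, -0.4, -1.2]
grip_width: 0.0571
time_s: 5.63
ee_pos: [0.5667, -0.2868, 0.1682]
eef_rot: [-3.139, -0.0, 1.632]
force: [0.2, 0.2, -0.4]
grip_width: 0.057
```

```bash
python3 -m creep '{"translation":[[1.5,0,0],[1.5,0,-20],[1.5,0,-50],[1.5,0,-75],[1.5,0,-75]],"yaw":[0.1,0.174,0.174,0.174,0.174],"gripper":[184,184,184,184,184]}' 25
python3 -c "
from h import *
c=snap('wrist','w4')
cv2.imwrite('pics/w4b.png',c['pixels'][:,:,::-1]);print(c['ee'],c['rot'],ctrl.get_obs()['grip_width'])"
```

```text
time_s: 6.05
ee_pos: [0.5655, -0.2859, 0.0881]
eef_rot: [-3.133, -0.005, 1.805]
force: [1.0, 0.8, -0.8]
grip_width: 0.0281
[ 0.56546072 -0.28593564  0.08810077] [-3.13349489 -0.00541178  1.80547896] 0.02669840392259524
```

View pics/w4b.png

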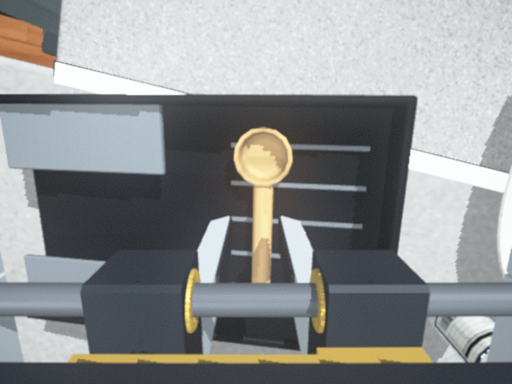

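The handle is at u≈262 and the fingers' midline at about 257, so the spoon sits between the fingers. I'll shift about 2 mm uphill, go down and close.

```bash
python3 -m creep '{"translation":[[2.5,0,-8],[2.5,0,-16],[2.5,0,-22],[2.5,0,-23],[2.5,0,-23]],"yaw":[0,0,0,0,0],"gripper":[184,184,184,184,184]}' 25
python3 -m creep '{"translation":[[0,0,0],[0,0,0],[0,0,0],[0,0,0],[0,0,0]],"yaw":[0,0,0,0,0],"gripper":[225,255,255,255,255]}' 25
```

```text
time_s: 6.52
ee_pos: [0.569, -0.2865, 0.0681]
eef_rot: [-3.136, -0.003, 1.805]
force: [0.1, -0.5, 1.4]
grip_width: 0.0264
time_s: 6.93
ee_pos: [0.5703, -0.2865, 0.0703]
eef_rot: [-3.139, -0.001, 1.806]
force: [1.6, 4.8, 11.8]
grip_width: 0.0047
```

```bash
python3 -c "
from h import *
c=snap('wrist','w5')
o=ctrl.get_obs();print(c['ee'],o['grip_width'],o['force'],o['moment'])
cv2.imwrite('pics/w5b.png',c['pixels'][:,:,::-1]);"
```

```text
[ 0.57034279 -0.28647477  0.0702954 ] 0.004531862182272633 [ 1.69415622  4.08600844 12.6257848 ] [ 0.74970471 -0.10389588 -0.01348534]
```

View pics/w5b.png

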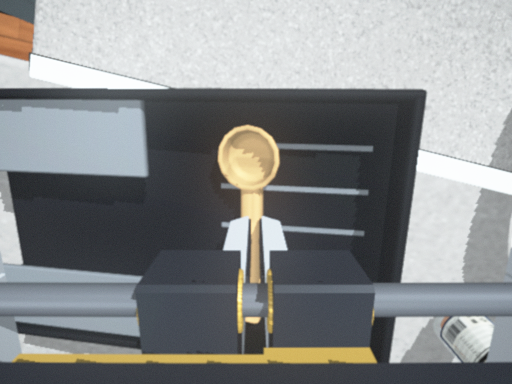

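The fingers closed on top of the handle because they were a few mm too high. The spoon is still in place, with its bowl at (249,158). I'll lift, reopen and go deeper.

```bash
python3 -m creep '{"translation":[[0,0,10],[0,0,18],[0,0,18],[0,0,18],[0,0,18]],"yaw":[0,0,0,0,0],"gripper":[180,180,180,180,180]}' 25
python3 -m creep '{"translation":[[0,0,-6],[0,0,-12],[0,0,-18],[0,0,-20],[0,0,-20]],"yaw":[0,0,0,0,0],"gripper":[180,180,180,180,180]}' 25
```

```text
time_s: 7.4
ee_pos: [0.5701, -0.2864, 0.088]
eef_rot: [-3.139, -0.002, 1.806]
force: [0.4, 0.1, -0.4]
grip_width: 0.0277
time_s: 7.82
ee_pos: [0.5697, -0.2862, 0.0668]
eef_rot: [-3.137, -0.003, 1.806]
force: [-0.6, -0.7, 0.1]
grip_width: 0.0276
```

```bash
python3 -m creep '{"translation":[[-1,0,-1],[-1,0,-2],[-1,0,-2.5],[-1,0,-2.5]],"yaw":[0,0,0,0],"gripper":[190,190,190,190]}' 25
```

```text
time_s: 8.15
ee_pos: [0.5687, -0.2863, 0.0644]
eef_rot: [-3.137, -0.003, 1.806]
force: [-0.5, -0.5, -0.2]
grip_width: 0.0242
```

```bash
python3 -m creep '{"translation":[[-0.5,0,-0.6],[-0.5,0,-1.2],[-0.5,0,-1.2],[-0.5,0,-1.2]],"yaw":[0,0,0,0],"gripper":[203,203,203,203]}' 15
python3 -m creep '{"translation":[[0,0,0],[0,0,0],[0,0,0],[0,0,0]],"yaw":[0,0,0,0],"gripper":[230,255,255,255]}' 15
```

```text
time_s: 8.48
ee_pos: [0.5682, -0.2863, 0.0632]
eef_rot: [-3.137, -0.003, 1.806]
force: [-0.0, 0.0, -0.6]
grip_width: 0.0188
time_s: 8.82
ee_pos: [0.5683, -0.2863, 0.0633]
eef_rot: [-3.138, -0.003, 1.806]
force: [-0.2, -0.1, 0.7]
grip_width: 0.013
```

Width is 13.0 mm, which matches the handle. I'll firm the grip and lift.

```bash
python3 -m creep '{"translation":[[0,0,0],[0,0,2],[0,0,5],[0,0,10],[0,0,15]],"yaw":[0,0,0,0,0],"gripper":[255,255,255,255,255]}' 30
python3 -m creep '{"translation":[[0,0,12],[0,0,26],[0,0,45],[0,0,65],[0,0,75]],"yaw":[0,0,0,0,0],"gripper":[255,255,255,255,255]}'
python3 -c "
from h import *
c=snap('wrist','w6')
o=ctrl.get_obs();print(c['ee'],o['grip_width'],o['force'],o['qpos'])
cv2.imwrite('pics/w6b.png',c['pixels'][:,:,::-1]);"
```

```text
time_s: 9.23
ee_pos: [0.5683, -0.2863, 0.0788]
eef_rot: [-3.138, -0.003, 1.806]
force: [0.1, -0.3, -0.6]
grip_width: 0.0124
time_s: 9.65
ee_pos: [0.5689, -0.2867, 0.1574]
eef_rot: [-3.14, -0.0, 1.806]
force: [1.0, 0.3, -0.6]
grip_width: 0.0126
[ 0.56893727 -0.28666521  0.15743506] 0.012468921862574553 [-0.26110582  0.34679361  1.61102757] [-5.23861199e-01  5.49495022e-01  1.32510002e+00 -8.59633306e-04
  1.26635099e+00 -7.58389834e-01]
```

View pics/w6b.png

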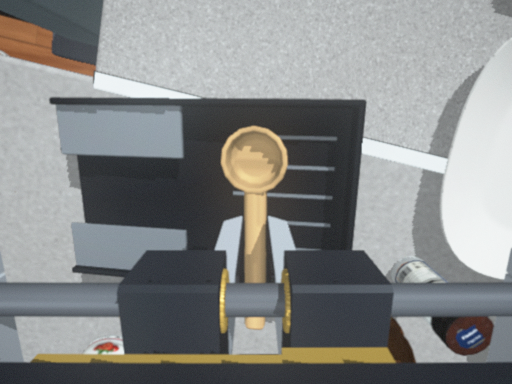

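The spoon is held straight and level, with its bowl at (254,160), clear above the tray. I'll carry it to the dish.

```bash
python3 -m creep '{"translation":[[-1,12,0],[-4,34,0],[-7,64,0],[-10,94,0],[-13,124,0]],"yaw":[0,0,0,0,0],"gripper":[255,255,255,255,255]}'
python3 -m creep '{"translation":[[-3,30,0],[-6,60,0],[-9,90,0],[-12,120,0],[-14,150,0]],"yaw":[0,0,0,0,0],"gripper":[255,255,255,255,255]}'
python3 -m creep '{"translation":[[-3,30,0],[-6,55,0],[-8,72,0],[-9,74,0],[-9,74,0]],"yaw":[0,0,0,0,0],"gripper":[255,255,255,255,255]}'
python3 -c "
from h import *
c=snap('wrist','w7');t=snap('top','t7')
o=ctrl.get_obs();print(c['ee'],o['grip_width'],o['force'])
cv2.imwrite('pics/w7b.png',c['pixels'][:,:,::-1]);"
```

```text
time_s: 10.12
ee_pos: [0.5554, -0.1608, 0.1573]
eef_rot: [-3.14, 0.0, 1.805]
force: [0.9, 0.2, -0.3]
grip_width: 0.0127
time_s: 10.53
ee_pos: [0.5402, -0.0087, 0.1565]
eef_rot: [-3.139, -0.0, 1.806]
force: [0.5, 0.3, -0.6]
grip_width: 0.0126
time_s: 10.95
ee_pos: [0.5303, 0.0663, 0.1559]
eef_rot: [-3.138, -0.001, 1.807]
force: [0.6, -0.1, 0.5]
grip_width: 0.0127
[0.53033376 0.06634423 0.15587085] 0.012694211096415544 [-0.65886672 -0.65247282 -0.01107983]
```

View pics/w7b.png

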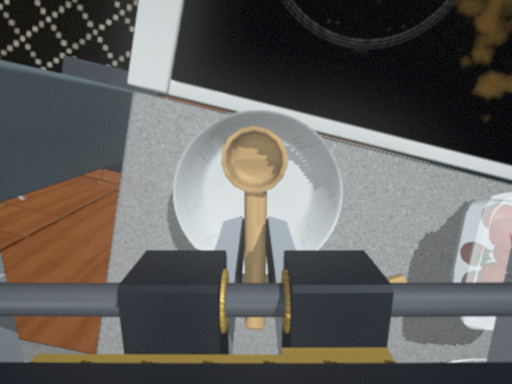

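```bash
python3 - <<'E'
from h import *
np.set_printoptions(precision=4,suppress=True)
c=load('w7')
w=px(c,[(174,192),(342,192),(258,110),(196,137),(318,135),(331,235)],.029);print(w)
A=np.c_[2*w[:,:2],np.ones(len(w))];s=np.linalg.lstsq(A,(w[:,:2]**2).sum(1),rcond=None)[0];print(s[:2],np.sqrt(s[2]+s[0]**2+s[1]**2))
E
python3 -m creep '{"translation":[[2.5,-4,-25],[2.5,-4,-55],[2.5,-4,-85],[2.5,-4,-105],[2.5,-4,-107]],"yaw":[0,0,0,0,0],"gripper":[255,255,255,255,255]}'
```

```text
[[0.4542 0.0467 0.029 ]
 [0.6099 0.0845 0.029 ]
 [0.5141 0.1391 0.029 ]
 [0.4646 0.1026 0.029 ]
 [0.5726 0.1305 0.029 ]
 [0.6124 0.0402 0.029 ]]
[0.5335 0.0602] 0.0807687506474783
time_s: 11.47
ee_pos: [0.5314, 0.0597, 0.0454]
eef_rot: [-3.132, -0.001, 1.804]
force: [-0.9, 0.1, -1.7]
grip_width: 0.0127
```

```bash
python3 -m creep '{"translation":[[2,0.5,-2],[2,0.5,-4],[2,0.5,-6],[2,0.5,-8],[2,0.5,-8]],"yaw":[0,0,0,0,0],"gripper":[255,255,255,255,255]}'
python3 -m creep '{"translation":[[0,0,-1.5],[0,0,-3],[0,0,-4],[0,0,-4]],"yaw":[0,0,0,0],"gripper":[255,255,255,255]}'
```

```text
time_s: 11.88
ee_pos: [0.5337, 0.0602, 0.0379]
eef_rot: [-3.133, -0.001, 1.804]
force: [0.5, 1.1, 0.6]
grip_width: 0.0128
time_s: 12.22
ee_pos: [0.5339, 0.0603, 0.034]
eef_rot: [-3.134, -0.001, 1.804]
force: [-0.8, 2.7, 1.9]
grip_width: 0.0125
```

```bash
python3 -m creep '{"translation":[[0,0,-0.7],[0,0,-1.5],[0,0,-1.5]],"yaw":[0,0,0],"gripper":[255,255,255]}'
python3 -m creep '{"translation":[[0,0,0],[0,0,0],[0,0,0],[0,0,0],[0,0,0]],"yaw":[0,0,0,0,0],"gripper":[212,205,195,185,175]}' 8
python3 -m creep '{"translation":[[0,0,8],[0,0,20],[0,0,40],[0,0,60],[0,0,80]],"yaw":[0,0,0,0,0],"gripper":[175,175,175,175,175]}'
python3 -m creep '{"translation":[[0,-5,20],[0,-20,40],[0,-50,60],[0,-90,70],[0,-130,70]],"yaw":[0,0,0,0,0],"gripper":[175,175,175,175,175]}'
python3 -c "
from h import *
c=snap('wrist','w8');t=snap('top','t8')
cv2.imwrite('pics/t8b.png',np.hstack([cv2.resize(t['pixels'][60:240,130:370,::-1],None,fx=3,fy=3,interpolation=2)]));"
```

```text
time_s: 12.47
ee_pos: [0.5339, 0.0604, 0.0324]
eef_rot: [-3.134, -0.001, 1.804]
force: [0.9, 2.4, 3.4]
grip_width: 0.0126
time_s: 12.88
ee_pos: [0.5338, 0.0603, 0.0323]
eef_rot: [-3.134, -0.001, 1.804]
force: [0.1, 0.0, 0.2]
grip_width: 0.0281
time_s: 13.3
ee_pos: [0.5339, 0.0603, 0.1145]
eef_rot: [-3.135, -0.001, 1.804]
force: [0.0, 0.3, 0.2]
grip_width: 0.0293
time_s: 13.72
ee_pos: [0.5345, -0.0709, 0.1886]
eef_rot: [-3.14, 0.001, 1.806]
force: [2.1, 0.1, 0.6]
grip_width: 0.0295
```

View pics/t8b.png

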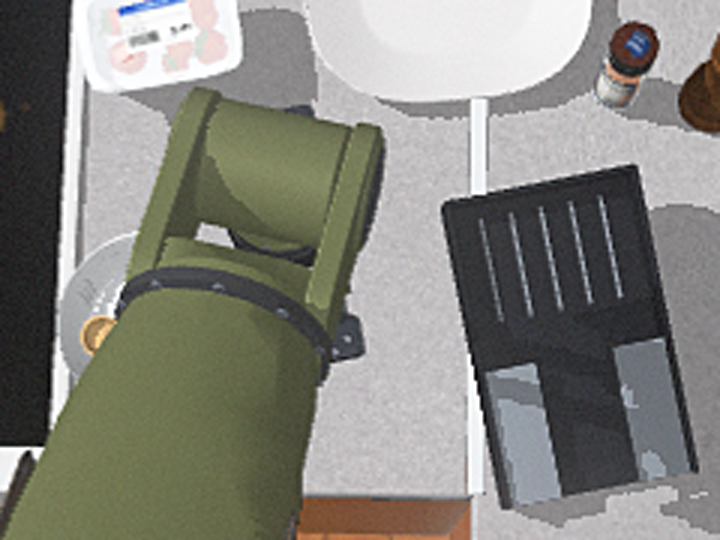

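The tray is empty and the bowl of the spoon shows in the dish at (98,337), but the arm hides the rest. I'll move it out of the way and look again.

```bash
python3 -m creep '{"translation":[[0,-40,0],[0,-80,0],[-5,-120,0],[-10,-160,0],[-15,-200,0]],"yaw":[0,0,0,0,0],"gripper":[175,175,175,175,175]}'
python3 -m creep '{"translation":[[-5,-38,0],[-10,-70,0],[-10,-80,0],[-10,-80,0],[-10,-80,0]],"yaw":[0,0,0,0,0],"gripper":[175,175,175,175,175]}'
python3 - <<'E'
from h import *
np.set_printoptions(precision=4,suppress=True)
t=snap('top','t9')
i=t['pixels'][:,:,::-1]; cv2.imwrite('pics/t9b.png',cv2.resize(i[80:240,130:330],None,fx=3.5,fy=3.5,interpolation=2))
hsv=cv2.cvtColor(t['pixels'],cv2.COLOR_RGB2HSV);U,V=np.meshgrid(np.arange(512),np.arange(384))
m=(U>150)&(U<215)&(V>130)&(V<205)&(hsv[...,1]>90)&(hsv[...,2]>90)
w=px(t,np.c_[U[m],V[m]],.014);r=cv2.minAreaRect(np.float32(w[:,:2]));print(r,ctrl.get_obs()['force'])
E
```

```text
time_s: 14.23
ee_pos: [0.5184, -0.2754, 0.1875]
eef_rot: [-3.137, 0.001, 1.8]
force: [1.1, 1.0, 0.1]
grip_width: 0.0297
time_s: 14.65
ee_pos: [0.5086, -0.3546, 0.1878]
eef_rot: [-3.137, 0.001, 1.8]
force: [0.2, -0.0, 1.0]
grip_width: 0.0296
((0.539094865322113, 0.06302759051322937), (0.03471317142248154, 0.12592364847660065), 20.439109802246094) [1.025  1.3778 1.1894]
```

View pics/t9b.png

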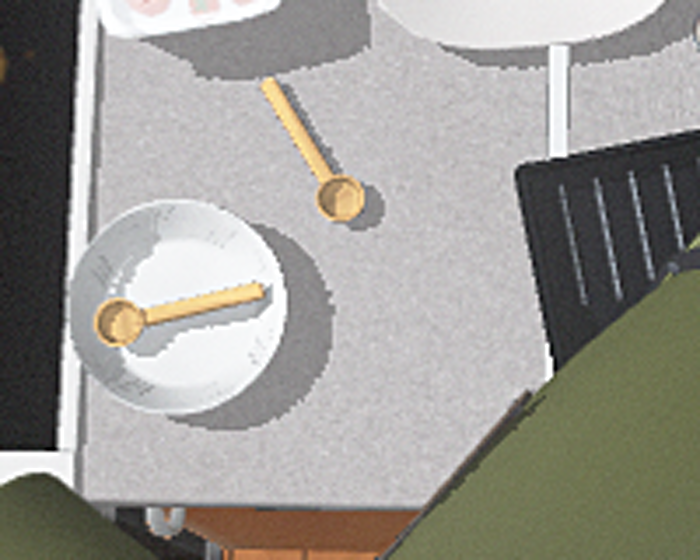

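The spoon lies across the dish through its centre, from (95,322) to (265,290), with the dish centred at about (180,305). The loose spoon hasn't moved and the arm is clear.

```bash
python3 -c "
from h import *
print(ctrl.get_obs()['time_s'],ctrl.hand_in())"
```

```text
the job is handed in; nothing more can be done
14.7 None
```

I pushed the stuck spoon up the slope until it was clear of the cover plates, lifted it there by the middle of its handle and laid it in the dish. I handed the job in at 14.7 s.

- **Last checks:** The final top view shows the spoon lying across the dish, its middle within about 6 mm of the dish centre. The loose spoon lies where it was, and the gripper is empty and clear. The turquoise spoon was never approached, but the last crop doesn't cover it.
- **What went wrong:** The first pinch was a few mm too high and closed on top of the handle, reading about 13 N upward. I reopened, went lower, and the second grip read 13 mm, the handle's width.

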